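# Draw the plunger of the large pellet die for inspection

## Task

The polished shank of the large pellet die's plunger has to be looked over for scoring before the next pressing. Take the dust cap off the largest of the three dies and stand it, open side down, on the black rubber parts mat (set it down, do not drop it); then take the plunger by its head and draw it straight up out of the bore by about 35 mm, not right out, without binding it, lifting or shifting the die or disturbing the other things on the bench. Finish holding it still there: the program ends with the plunger in the gripper, not let go.

Things in the scene. Friction and masses are not known exactly. Their poses are not given: they have to be found in the camera images.
- die: largest of three upright steel pellet dies, loose, 2.4 kg: dark round base 84 mm across, 14 mm high, brass nipple sticking out 22 mm along its +x, 7 mm up; on it a bright cylinder 66 mm across, flat top 94 mm up. Origin: middle of the underside, z up. From the top a bore 26 mm in diameter goes 64 mm down to an anvil (30 mm above the underside); the plunger stands in it, under the cap
- plunger: steel plunger of the large die, loose, about 0.46 kg: shank 25 mm in diameter, 80 mm long; on it a knurled head 36 mm across, 22 mm high. Origin: middle of the foot (lower end), z up to the head, whose middle is at z = 91 mm. Starts with its foot on the anvil, 64 mm of shank in the bore, the head 110 to 132 mm above the bench. Slides freely, no latch; sinks back if let go
- die_mouth (a point): the middle of the bore's mouth, on the die's axis at its flat top, 94 mm above its underside
- cap: grey dust cap of the large die, an upside-down plastic cup, 56 mm high, 50 g, loose: skirt 48 mm across, 3 mm wall; solid fluted grip band 51 mm across over the top 14 mm. Origin: middle of the open rim, z to the closed top. Starts resting on the die's top (rim 94 mm, top 150 mm above the bench); the plunger's head reaches 38 mm up inside, so lift it straight over 40 mm first
- mat: empty square black rubber parts mat, 120 mm by 120 mm, 3 mm thick, fixed on the bench; origin at the middle of its underside, edges along its x and y
- die_m: bystander: the middle-sized die, base 66 mm across, cylinder 52 mm across with its top 78 mm up, bare plunger head 30 mm across reaching 112 mm up; origin at the middle of its underside; leave alone
- die_s: bystander: the smallest die, base 52 mm across, cylinder 40 mm across, with its own smaller grey cap 35 mm across, 100 mm high in all; origin at the middle of its underside; leave alone
- mortar: bystander: white porcelain mortar 86 mm across, 46 mm high, the pestle leaning in it along its +x, up to 95 mm high; origin at the middle of its underside; leave alone
- cups: bystander: three nested steel weighing cups, 64 mm across, 50 mm high; origin at the middle of the underside; leave alone
- brush: bystander: flat wooden brush lying on the bench, 161 mm long (85 mm to the handle's end, 76 mm to the bristles at +x), 26 mm wide, 10 mm high; leave alone
- tweezers: bystander: steel tweezers lying on the bench, about 145 mm long along their x, 14 mm wide, 8 mm high; leave alone

How it is judged:
By the outcome, as a careful person would: the job done as asked, in the order asked, and still so for the second after the job is handed in, while the arm keeps its last pose, push and grip.
It also fails if it takes over 54 s, if anything falls off the work surface, if the arm or the gripper's body presses on something with over 40 N, if the wrist force passes 120 N, or if a joint passes its speed limit or range.

## Robot

A 7-joint arm with a two-finger parallel gripper is mounted at the origin on the work surface. World frame = base frame: x ahead of the robot, y to its left, z up, the work surface at z = 0. Lengths are in mm, angles in rad, forces in N, time in s.
With the tool pointing down it reaches from about 425 to 825 mm from the base axis. Payload 3.6 kg.
Tool frame: the origin (TCP) lies at the very end of the fingers, on their centre line; the grasp point (between the pads) lies 19 mm behind it; z points along the fingers, y is the direction in which the jaws open and shut (so a half turn about z gives the same grasp; the last joint's range is limited). The gripper opens to 85 mm and grips with 20 to 120 N. Pads are 22 mm wide; open, the fingers measure 114 mm over their backs; the gripper's body (76 mm by 85 mm) begins 54 mm behind the grasp point. The pads swing forward as they close: fully open they stand 13 mm farther back than shut.
Start: joints at [-1.238, 0.615, -0.013, 1.423, 0.008, 1.103, -0.04], TCP at [228.822, 608.361, 231.297] pointing down, gripper open.
Joint ranges: [-3.12, 3.12], [-0.3, 2.06], [-1.34, 1.32], [0.26, 2.42], [-1.36, 4.5], [0.01, 1.98], [-2.84, 2.84]. Speed limits (rad/s): [2.79, 2.79, 3.14, 3.14, 3.14, 3.14, 3.14].

## Interface

Orientations are given as a rotation vector (axis times angle).
In Python, from plant import monitor, cams, r gives the robot as it stands.
- The arm moves only by the tool step_arm, never from a script. Its argument "rows" is a list of rows, each a list of 5 numbers: the opening, from 0 (shut) to 1 (fully open), then the shift along the tool's x, y, z in m, then the turn about the tool's z in degrees. In form: [[fingers, tx, ty, tz, roll], ...]. A call has 1 to 20 rows; each row is the pose to reach, as a shift and turn from the pose commanded when the call began, along the tool's axes at that moment; what a row does not reach only later rows make up. A row lasts 1/12 s, in which the tool goes at most 41.7 mm and 7.16 degrees, less where a joint would pass 70% of its speed; a pose out of reach is approached as far as the arm can. A call with a gripper value outside its range is refused whole. The fingers move at their own pace and stop on an object; "force" is the grip in N (left out, the last holds). Time passes only in rows, so rows that repeat a pose let the fingers close. It gives the time, the measured TCP pose, the force and the opening at its end, in the units of the state.
- monitor.sense(): the state, without advancing time (a new reading comes with each control period).
- cams.grab_frame(name): name is "scene" or "top" or "wrist"; returns the picture (400x640x3 uint8, red, green, blue); there is no depth.
- cams.camera_info(name): a dict with "fx", "fy", "cx", "cy" (pixels), "k1" (the pictures are not rectified: a ray, as slopes to the right and down, at radius r is drawn at 1 + k1 r^2 times it, then the intrinsics apply), "rvec" (rotation vector, rad) and "tvec" (3), from world to camera coordinates, as OpenCV has them. Camera axes: x right, y down, z forward; pixel columns grow to the right and rows downward; lengths in mm; the calibration is good to about 2 mm. A picture is of the moment at which its call begins: read the wrist's pose just before it. camera_info takes no time and is no camera call; for the wrist camera it gives the pose at the moment of the call.
- r.hand_in(): hands the job in, once; it reports no verdict.
The state is a dict: "time": time; "qpos": joint angles; "qvel": joint speeds; "joint_efforts": joint torques, N m; "tcp_pos": TCP position; "orientation": TCP orientation; "force": force on the tool from outside, world axes, zero at the start; "wrist_torque": the same for the moment, N m; "width": finger opening in mm.
Only numpy, scipy, OpenCV 4.12 (cv2) and the standard library are available. Lean on these libraries where they do the work, as an engineer would, in place of code of your own. Each camera call takes 0.05 s, during which the arm holds its last target.

## Working session

There is one attempt and no reset: what is moved stays moved. The work goes in short steps, Python scripts to look and compute and a tool call to move; the robot and the scene stay as the last step left them, time stands still between calls to the robot, and variables do not carry over. Pictures are saved under pics/ and viewed, and the job is handed in when it is done.

Besides the shell and the picture viewer there is one more tool, called after "Request:" as name(argument=value, ...), one argument or row to a line, values as JSON. step_arm: Moves the arm, as the interface text tells. Its arguments: {"type":"object","properties":{"rows":{"type":"array","items":{"type":"array","items":{"type":"number"}}},"force":{"type":"number"}},"required":["rows"]}

```bash
ls; mkdir -p pics
cat > h.py <<'E'
import numpy as np,cv2
from plant import monitor,cams,r
def cam(n):
    c=cams.camera_info(n);R=cv2.Rodrigues(np.array(c['rvec'],float))[0];return c,R,np.array(c['tvec'],float)
def grab(n,f):
    im=cams.grab_frame(n);cv2.imwrite('pics/'+f,im[:,:,::-1]);return im
def ray(n,u,v,ci=None):
    c,R,t=ci or cam(n)
    K=np.array([[c['fx'],0,c['cx']],[0,c['fy'],c['cy']],[0,0,1.]])
    p=cv2.undistortPoints(np.array([[[u,v]]],float),K,np.array([c['k1'],0,0,0.]),R=np.eye(3))[0,0]
    d=R.T@np.array([p[0],p[1],1]);o=-R.T@t
    return o,d
def onz(n,u,v,z,ci=None):
    o,d=ray(n,u,v,ci);return o+d*(z-o[2])/d[2]
def proj(n,P,ci=None):
    c,R,t=ci or cam(n)
    K=np.array([[c['fx'],0,c['cx']],[0,c['fy'],c['cy']],[0,0,1.]])
    return cv2.projectPoints(np.array(P,float).reshape(-1,3),cv2.Rodrigues(R)[0],t,K,np.array([c['k1'],0,0,0.]))[0].reshape(-1,2)
E
python3 - <<'E'
from h import *
print(monitor.sense())
for n in('scene','top','wrist'):
    print(n,cams.camera_info(n)); grab(n,n+'0.png')
E
```

```text
pics
{'time': 0.0, 'qpos': array([-1.23747478,  0.61592914, -0.01263232,  1.42492136,  0.00809522,
        1.10340361, -0.04039739]), 'qvel': array([-0.00136081, -0.00064098,  0.00036582, -0.00022719, -0.00218932,
        0.00159083, -0.00132899]), 'joint_efforts': array([-1.09405380e-03, -4.69216311e+01,  2.58721327e-01, -1.71031916e+01,
        9.87653271e-03,  9.50190879e-03, -1.28417921e-05]), 'tcp_pos': array([228.57864348, 607.6535337 , 230.12422107]), 'orientation': array([-0.56195869, -3.09047092,  0.00404233]), 'force': array([0.93957055, 0.03443628, 0.16089918]), 'wrist_torque': array([-0.0170044 , -0.02550971,  0.01053137]), 'width': 85.28875138050287}
scene {'fx': 463.3103963362475, 'fy': 463.3103963362475, 'cx': 315.58337165682445, 'cy': 193.16730175132116, 'k1': -0.09402626457652358, 'rvec': array([ 1.81433594,  1.55179805, -0.69045955]), 'tvec': array([ -97.75921806, -267.7745506 , 1221.72876745])}
top {'fx': 397.28147281514936, 'fy': 397.28147281514936, 'cx': 321.2752051581539, 'cy': 201.0158059488455, 'k1': -0.05107631850038596, 'rvec': array([ 2.19642008, -2.1860075 ,  0.0423926 ]), 'tvec': array([ 13.78993618, 527.33110323, 708.47870646])}
wrist {'fx': 311.936565409294, 'fy': 311.936565409294, 'cx': 323.2194576672532, 'cy': 197.46275466154344, 'k1': -0.023736601058544218, 'rvec': array([-2.35942646, -1.63196493, -0.25953226]), 'tvec': array([-648.4273917 ,  -40.43355123,  379.93180829])}
```

View pics/scene0.png

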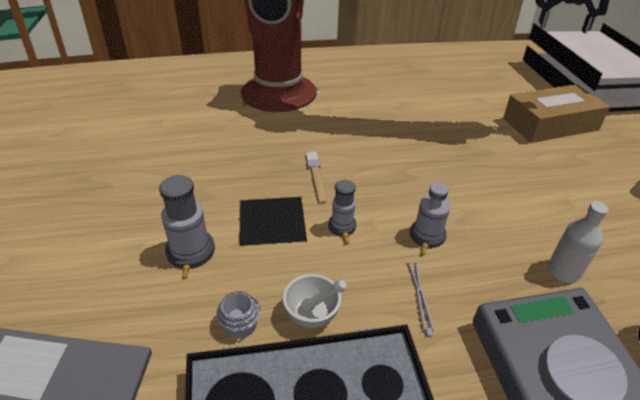

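View pics/top0.png

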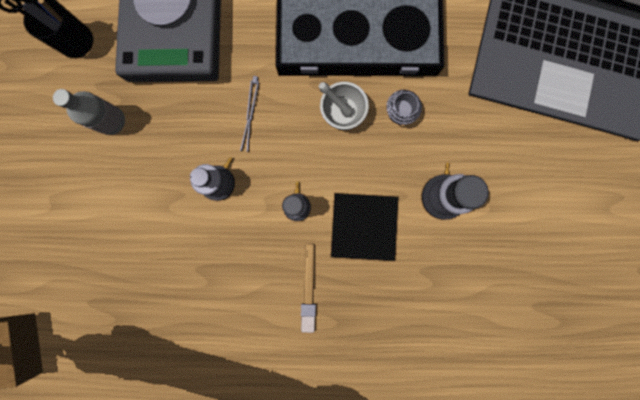

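View pics/wrist0.png

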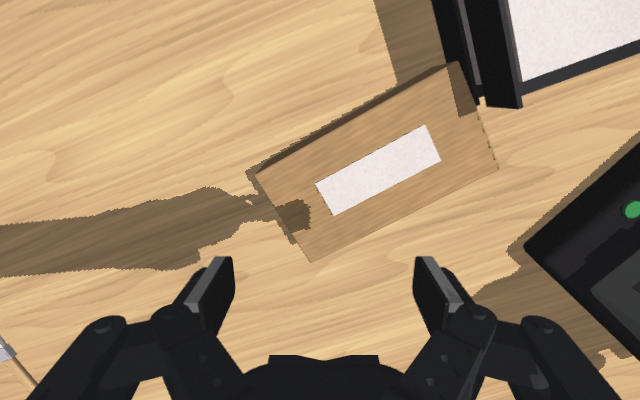

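The top picture shows the large capped die near (445,195), its cap top near (470,191), and the mat spanning about (332–398, 195–260). I'll enlarge both.

Run:
```python
import cv2
a=cv2.imread('pics/top0.png')[150:270,320:500];cv2.imwrite('pics/topc.png',cv2.resize(a,None,fx=4.4,fy=4.4,interpolation=cv2.INTER_CUBIC))
a=cv2.imread('pics/scene0.png')[165:285,150:310];cv2.imwrite('pics/scenec.png',cv2.resize(a,None,fx=5,fy=5,interpolation=cv2.INTER_CUBIC))
```

```text
(no output)
```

View pics/topc.png

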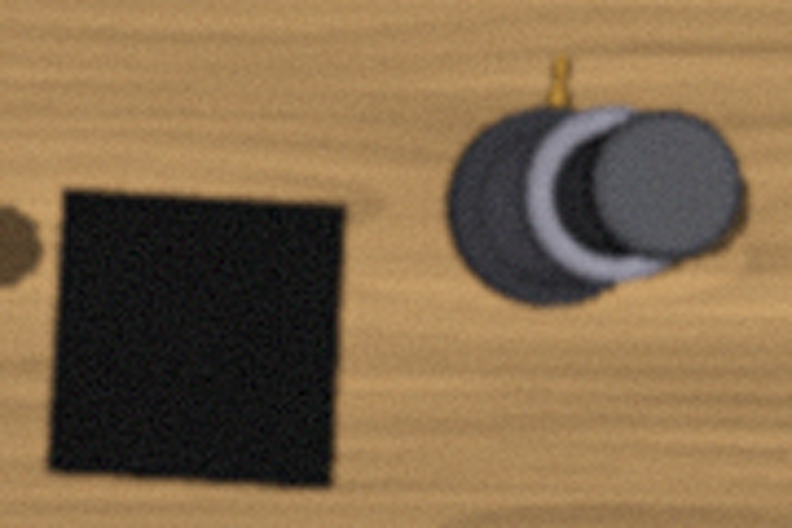

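View pics/scenec.png

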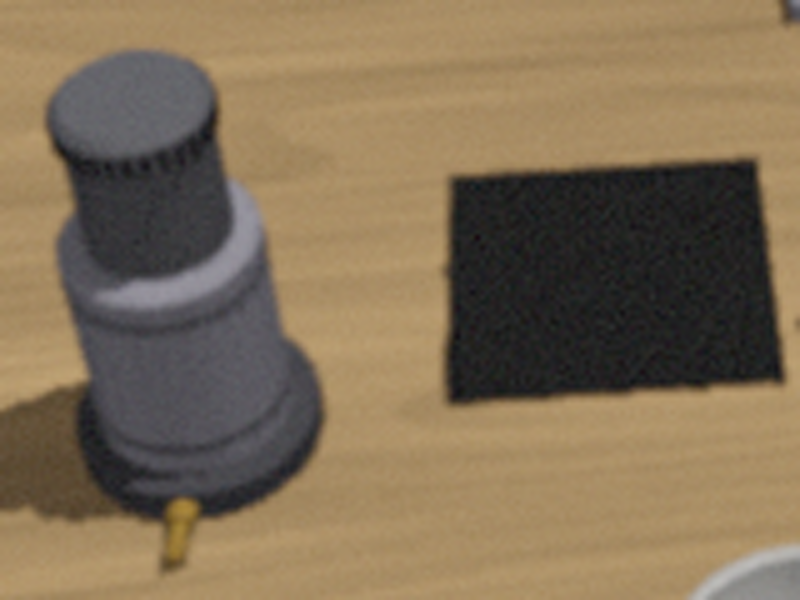

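Run:
```python
from h import *
T=lambda x,y:(320+(x+.5)/4.4-.5,150+(y+.5)/4.4-.5)
S=lambda x,y:(150+(x+.5)/5-.5,165+(y+.5)/5-.5)
print('cap top',onz('top',*T(668,183),150),'scene',onz('scene',*S(133,106),150))
print('base',onz('top',*T(547,206),14))
for n,c in(('top',[T(65,190),T(345,206),T(331,486),T(49,470)]),('scene',[S(452,177),S(755,160),S(781,381),S(450,402)])):
    p=np.array([onz(n,*q,3) for q in c]);print(n,p.round(1),p.mean(0))
# bystanders
for nm,u,v,z in(('die_m head',201,178,112),('die_s cap',293,206,100),('cups',404,107,50),('mortar',344,106,46),('pestle',328,91,95),('brush a',309,245,10),('brush b',308,331,10),('box',443,75,40),('laptop',470,93,20)):print(nm,onz('top',u,v,z).round(0))
s=monitor.sense();print(cv2.Rodrigues(s['orientation'])[0].round(3),np.linalg.norm(onz('top',*T(668,183),150)[:2]))
c,R,t=cam('wrist');Rt=cv2.Rodrigues(s['orientation'])[0];print('cam in tool',Rt.T@(-R.T@t-s['tcp_pos']))
```

```text
cap top [ 536.01659169 -207.07262527  150.        ] scene [ 541.91097176 -206.08764287  150.        ]
base [ 536.56060454 -206.68001973   14.        ]
top [[ 543.    -7.7    3. ]
 [ 536.8 -125.     3. ]
 [ 420.2 -118.8    3. ]
 [ 426.3   -1.4    3. ]] [481.58126054 -63.21883354   3.        ]
scene [[ 420.4 -118.1    3. ]
 [ 427.3   -1.1    3. ]
 [ 545.1   -8.4    3. ]
 [ 538.4 -123.8    3. ]] [482.77991851 -62.82868995   3.        ]
die_m head [558. 206. 112.]
die_s cap [515.  60. 100.]
cups [ 691. -128.   50.]
mortar [693. -23.  46.]
pestle [704.   5.  95.]
brush a [447.  38.  10.]
brush b [292.  39.  10.]
box [ 753. -201.   40.]
laptop [ 727. -256.   20.]
[[-0.936  0.352 -0.001]
 [ 0.352  0.936 -0.002]
 [-0.    -0.002 -1.   ]] 574.6241020922472
cam in tool [  79.37723078   -0.71816111 -142.61486733]
```

Request:
step_arm(
  rows=[
    [1,-0.01,-0.01,0,0],
    [1,-0.03,-0.03,0,0],
    [1,-0.055,-0.06,0,0],
    [1,-0.08,-0.085,0,0],
    [1,-0.105,-0.11,0,0],
    [1,-0.13,-0.138,0,0],
    [1,-0.155,-0.165,0,0],
    [1,-0.18,-0.19,0,0],
    [1,-0.205,-0.218,0,0],
    [1,-0.23,-0.245,0,0],
    [1,-0.255,-0.27,0,0],
    [1,-0.28,-0.298,0,0],
    [1,-0.305,-0.325,0,0],
    [1,-0.33,-0.35,0,0],
    [1,-0.355,-0.378,0,0],
    [1,-0.38,-0.405,0,0],
    [1,-0.4,-0.426,0,0],
    [1,-0.42,-0.447,0,0],
    [1,-0.435,-0.463,0,0],
    [1,-0.45,-0.479,0,0],
  ],
)

```text
time: 1.82
tcp_pos: [481.5, -0.1, 231.2]
orientation: [-0.564, -3.09, 0.0]
force: [1.2, 0.5, 0.3]
width: 85.8
```

Request:
step_arm(
  rows=[
    [1,-0.015,-0.016,0,0],
    [1,-0.035,-0.037,0,0],
    [1,-0.055,-0.058,0,0],
    [1,-0.075,-0.08,0,0],
    [1,-0.095,-0.101,0,0],
    [1,-0.115,-0.122,0,0],
    [1,-0.135,-0.144,0,0],
    [1,-0.15,-0.16,0,0],
    [1,-0.16,-0.17,0,0],
    [1,-0.165,-0.176,0,0],
    [1,-0.165,-0.176,0,0],
    [1,-0.165,-0.176,0,0],
  ],
)

```text
time: 2.82
tcp_pos: [573.5, -220.4, 230.9]
orientation: [-0.561, -3.09, -0.001]
force: [0.4, 0.5, -0.4]
width: 85.6
```

Run:
```python
from h import *
import pickle
s=monitor.sense();print(s['time'],s['tcp_pos'],s['force'],s['qpos'])
pickle.dump((s,cam('wrist')),open('w1.pkl','wb'))
im=grab('wrist','wrist1.png')
print(proj('wrist',[[536,-207,150],[539,-206.5,150],[536,-207,14]]))
```

```text
2.8167 [ 573.50589708 -220.40386432  230.90388474] [ 0.39148616  0.53165043 -0.39251698] [ 0.24183495  0.56176015  0.14884074  1.5364426  -0.09190035  1.05168746
  1.62521995]
[[321.81869431 153.26696528]
 [323.92616787 156.87792133]
 [322.04498799 132.27139518]]
```

View pics/wrist1.png

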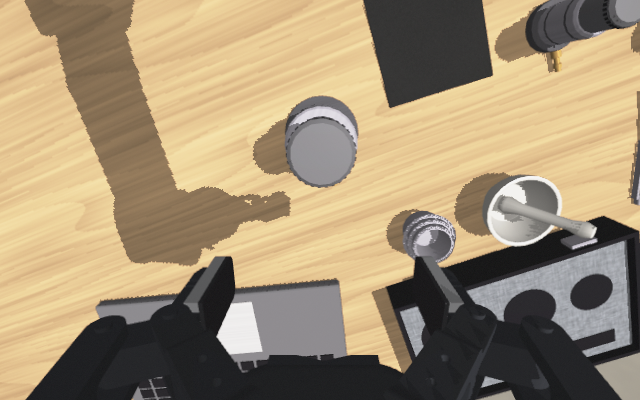

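Run:
```python
import cv2
a=cv2.imread('pics/wrist1.png')[85:195,270:380];cv2.imwrite('pics/w1c.png',cv2.resize(a,None,fx=5.4,fy=5.4,interpolation=cv2.INTER_CUBIC))
```

```text
(no output)
```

View pics/w1c.png

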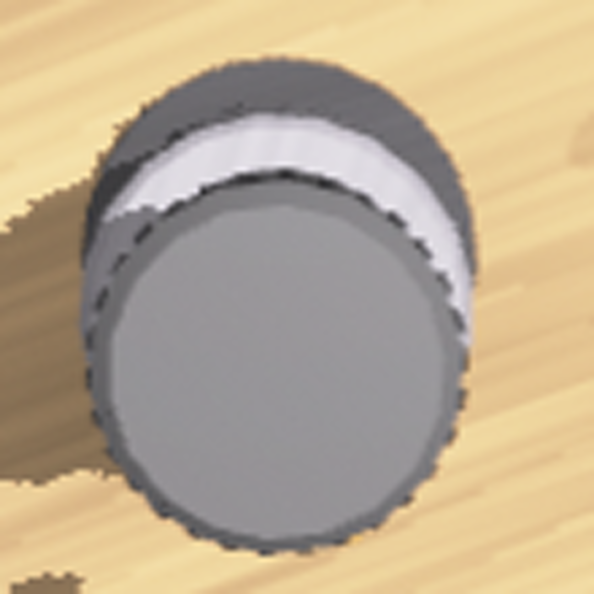

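Run:
```python
from h import *
import pickle
s,ci=pickle.load(open('w1.pkl','rb'))
W=lambda x,y:(270+(x+.5)/5.4-.5,85+(y+.5)/5.4-.5)
c=onz('w',*W(276.5,371),150,ci);b=onz('w',*W(280,254),14,ci);o=onz('w',*W(279,364),143,ci)
Rt=cv2.Rodrigues(s['orientation'])[0]
for p in(c,o,b):print(p,(Rt.T@(np.array([p[0],p[1],s['tcp_pos'][2]])-s['tcp_pos'])).round(1))
```

```text
[ 535.61313425 -208.47798077  150.        ] [39.7 -2.2  0.1]
[ 535.97126821 -208.28690924  143.        ] [39.4 -1.9  0.1]
[ 534.91527334 -208.21879367   14.        ] [40.4 -2.2  0.1]
```

Request:
step_arm(
  rows=[
    [1,0.01,-0.0005,0,0],
    [1,0.025,-0.001,0.005,0],
    [1,0.0365,-0.0018,0.015,0],
    [1,0.0395,-0.0018,0.03,0],
    [1,0.0395,-0.0018,0.05,0],
    [1,0.0395,-0.0018,0.07,0],
    [1,0.0395,-0.0018,0.085,0],
    [1,0.0395,-0.0018,0.097,0],
    [1,0.0395,-0.0018,0.105,0],
    [1,0.0395,-0.0018,0.109,0],
    [1,0.0395,-0.0018,0.109,0],
    [1,0.0395,-0.0018,0.109,0],
    [1,0.0395,-0.0018,0.109,0],
  ],
)

```text
time: 3.95
tcp_pos: [536.9, -209.0, 123.3]
orientation: [0.561, 3.089, -0.0]
force: [-0.7, 0.6, 1.1]
width: 85.5
```

Run:
```python
from h import *
s=monitor.sense();print(s['tcp_pos'],s['force'])
a=grab('wrist','wrist2.png');b=grab('scene','scene2.png')
b=cv2.resize(b[140:280,110:270],None,fx=4,fy=4,interpolation=cv2.INTER_CUBIC)
cv2.imwrite('pics/s2c.png',b[:,:,::-1])
```

```text
[ 536.88594348 -209.03581002  123.26996922] [-0.74802131  0.62750526  1.08097249]
```

View pics/wrist2.png

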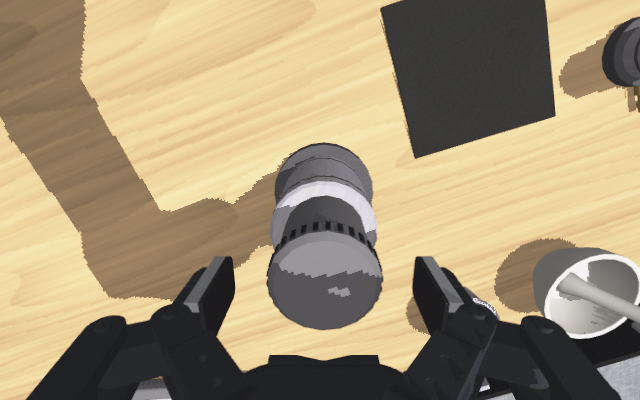

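View pics/s2c.png

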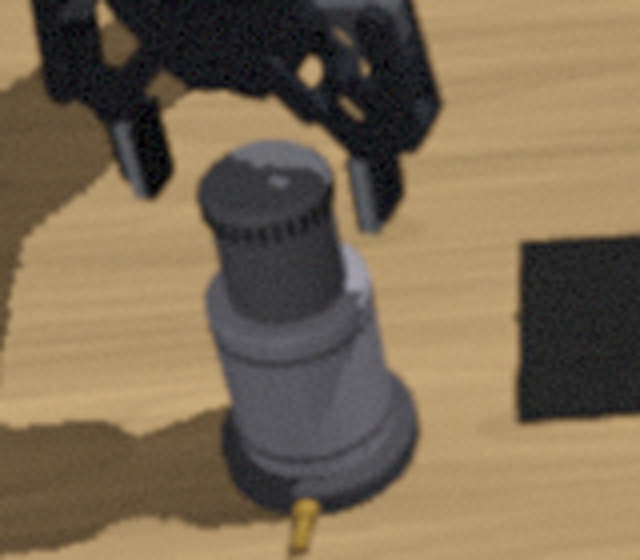

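Request:
step_arm(
  rows=[
    [1,0,0,0.003,0],
    [0.75,0,0,0.003,0],
    [0.68,0,0,0.003,0],
    [0.64,0,0,0.003,0],
    [0.6,0,0,0.003,0],
    [0.56,0,0,0.003,0],
    [0.5,0,0,0.003,0],
    [0.4,0,0,0.003,0],
    [0.4,0,0,0.003,0],
    [0.4,0,0,0.003,0],
  ],
  force=30,
)

```text
time: 4.88
tcp_pos: [536.5, -209.0, 119.6]
orientation: [0.562, 3.09, 0.0]
force: [-0.2, 1.0, 3.3]
width: 49.8
```

Run:
```python
from h import *
s=monitor.sense();print(s['tcp_pos'],s['force'],s['width'])
b=grab('scene','scene3.png')
b=cv2.resize(b[140:280,110:270],None,fx=4,fy=4,interpolation=cv2.INTER_CUBIC)
cv2.imwrite('pics/s3c.png',b[:,:,::-1])
```

```text
[ 536.51010808 -208.97580135  119.58052867] [-0.17330397  1.01817167  3.26476002] 49.752989508861916
```

View pics/s3c.png

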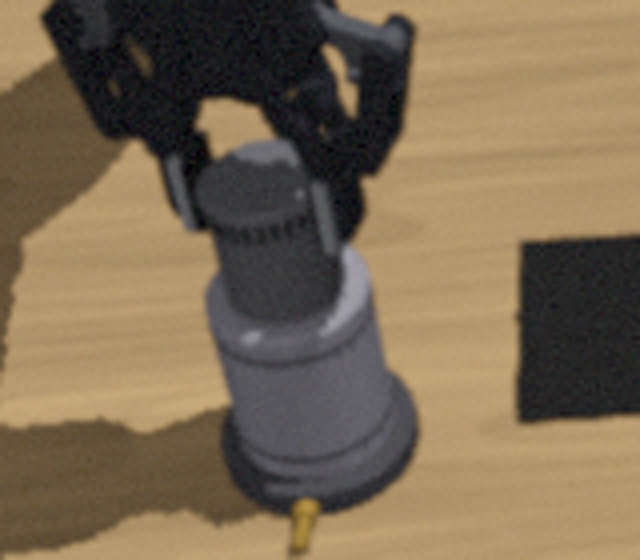

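Request:
step_arm(
  rows=[
    [0.4,0,0,-0.002,0],
    [0.4,0,0,-0.006,0],
    [0.4,0,0,-0.014,0],
    [0.4,0,0,-0.025,0],
    [0.4,0,0,-0.037,0],
    [0.4,0,0,-0.049,0],
    [0.4,0,0,-0.058,0],
    [0.4,0,0,-0.064,0],
    [0.4,0,0,-0.066,0],
    [0.4,0,0,-0.066,0],
    [0.4,0,0,-0.066,0],
  ],
)

```text
time: 5.85
tcp_pos: [535.9, -208.8, 185.0]
orientation: [-0.562, -3.09, -0.0]
force: [-0.4, 0.5, -1.3]
width: 50.1
```

Run:
```python
from h import *
import pickle
s=monitor.sense();print(s['tcp_pos'],s['force'],s['width'])
pickle.dump((s,cam('wrist')),open('w4.pkl','wb'))
a=grab('wrist','wrist4.png');b=grab('scene','scene4.png')
b=cv2.resize(b[120:280,110:310],None,fx=4,fy=4,interpolation=cv2.INTER_CUBIC)
cv2.imwrite('pics/s4c.png',b[:,:,::-1])
Rt=cv2.Rodrigues(s['orientation'])[0]
print(Rt.T@(np.array([482,-63,s['tcp_pos'][2]])-s['tcp_pos']))
```

```text
[ 535.92575083 -208.81745906  184.99736985] [-0.38744969  0.54334137 -1.34779721] 50.14048091225707
[1.01797798e+02 1.17507098e+02 9.04511486e-02]
```

View pics/s4c.png

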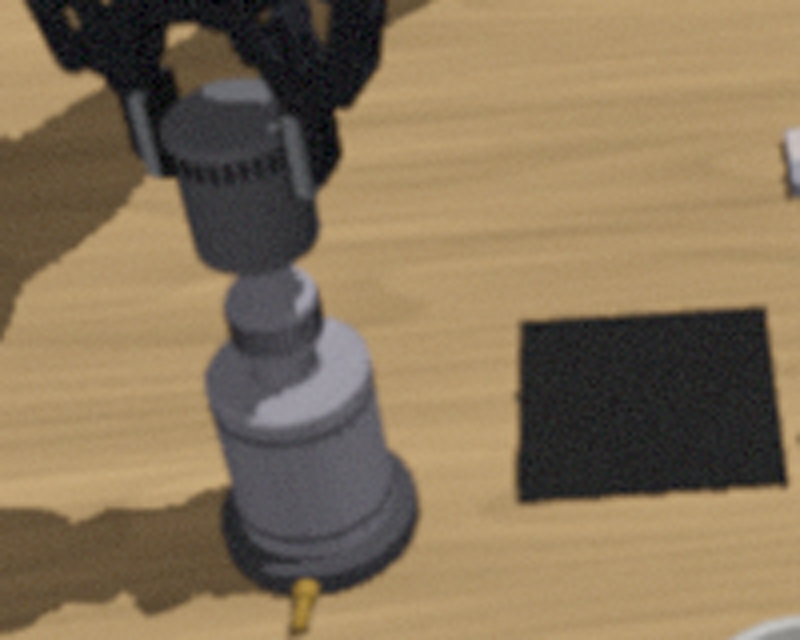

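View pics/wrist4.png

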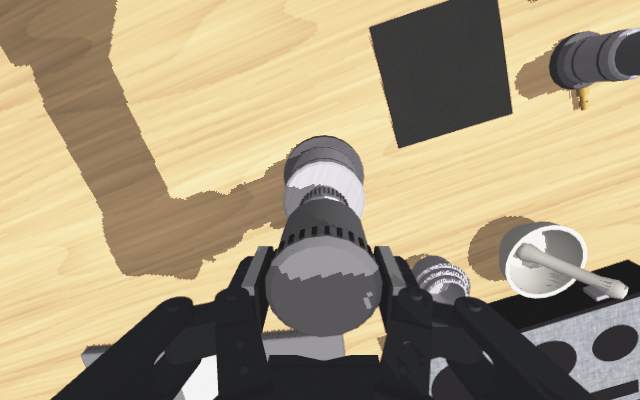

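Request:
step_arm(
  rows=[
    [0.4,0.006,0.007,0,0],
    [0.4,0.018,0.021,0,0],
    [0.4,0.034,0.04,0,0],
    [0.4,0.05,0.059,0,0],
    [0.4,0.066,0.078,0,0],
    [0.4,0.082,0.096,0.005,0],
    [0.4,0.094,0.109,0.018,0],
    [0.4,0.1,0.116,0.036,0],
    [0.4,0.102,0.1175,0.056,0],
    [0.4,0.102,0.1175,0.076,0],
    [0.4,0.102,0.1175,0.096,0],
    [0.4,0.102,0.1175,0.114,0],
    [0.4,0.102,0.1175,0.128,0],
    [0.4,0.102,0.1175,0.138,0],
    [0.4,0.102,0.1175,0.144,0],
    [0.4,0.102,0.1175,0.147,0],
    [0.4,0.102,0.1175,0.147,0],
    [0.4,0.102,0.1175,0.147,0],
  ],
)

```text
time: 7.45
tcp_pos: [482.6, -63.1, 38.8]
orientation: [0.562, 3.09, 0.0]
force: [-0.6, -0.4, -0.7]
width: 50.2
```

Run:
```python
from h import *
s=monitor.sense();print(s['tcp_pos'],s['force'],s['width'])
b=grab('scene','scene5.png')
b=cv2.resize(b[120:280,180:380],None,fx=4,fy=4,interpolation=cv2.INTER_CUBIC)
cv2.imwrite('pics/s5c.png',b[:,:,::-1])
```

```text
[482.55907069 -63.13175531  38.77503871] [-0.58425876 -0.38124155 -0.73492218] 50.20963054205641
```

View pics/s5c.png

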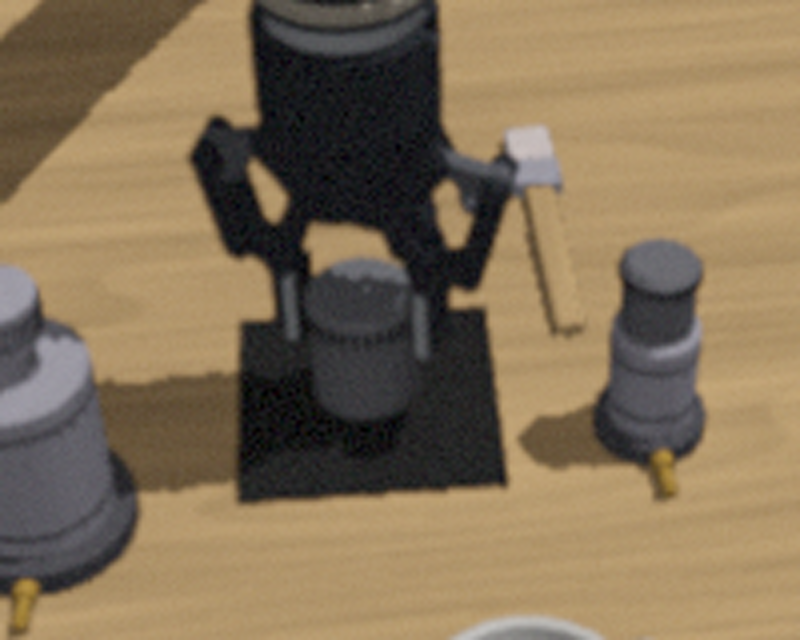

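Request:
step_arm(
  rows=[
    [0.4,0,0,0.003,0],
    [0.4,0,0,0.006,0],
    [0.4,0,0,0.008,0],
    [0.4,0,0,0.009,0],
    [0.4,0,0,0.009,0],
    [0.4,0,0,0.009,0],
  ],
)

```text
time: 8.0
tcp_pos: [482.1, -63.1, 29.2]
orientation: [-0.562, -3.091, 0.0]
force: [0.0, -0.4, -1.2]
width: 50.3
```

Request:
step_arm(
  rows=[
    [0.4,0,0,0.0005,0],
    [0.4,0,0,0.001,0],
    [0.4,0,0,0.001,0],
    [0.4,0,0,0.001,0],
  ],
)

```text
time: 8.33
tcp_pos: [482.3, -63.2, 28.5]
orientation: [0.562, 3.091, -0.0]
force: [-0.5, -0.1, 2.0]
width: 49.8
```

Request:
step_arm(
  rows=[
    [0.4,0,0,0.0005,0],
    [0.4,0,0,0.0005,0],
    [0.4,0,0,0.0005,0],
  ],
)

```text
time: 8.58
tcp_pos: [482.3, -63.2, 28.5]
orientation: [0.562, 3.09, 0.0]
force: [-1.4, 0.8, 6.5]
width: 49.7
```

Run:
```python
from h import *
s=monitor.sense();print(s['tcp_pos'],s['force'],s['width'])
b=grab('scene','scene6.png')
b=cv2.resize(b[150:270,230:330],None,fx=5,fy=5,interpolation=cv2.INTER_CUBIC)
cv2.imwrite('pics/s6c.png',b[:,:,::-1])
```

```text
[482.28292814 -63.1729082   28.50174673] [-1.44985575  0.79045188  6.51325398] 49.71878063350595
```

View pics/s6c.png

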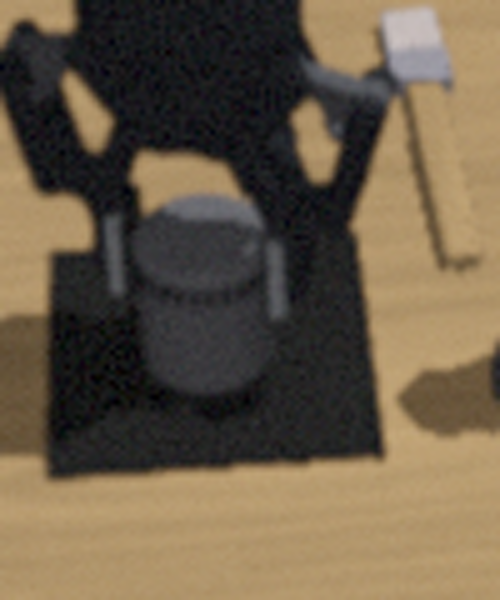

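Request:
step_arm(
  rows=[
    [0.62,0,0,0,0],
    [0.65,0,0,0,0],
    [0.7,0,0,0,0],
    [0.8,0,0,0,0],
    [1,0,0,0,0],
    [1,0,0,0,0],
    [1,0,0,-0.003,0],
    [1,0,0,-0.01,0],
    [1,0,0,-0.025,0],
    [1,0,0,-0.045,0],
    [1,0,0,-0.065,0],
    [1,0,0,-0.09,0],
    [1,0,0,-0.115,0],
    [1,0,0,-0.135,0],
    [1,0,0,-0.15,0],
    [1,0,0,-0.16,0],
    [1,0,0,-0.165,0],
    [1,0,0,-0.165,0],
  ],
)

```text
time: 10.13
tcp_pos: [482.7, -63.2, 194.3]
orientation: [0.562, 3.088, 0.001]
force: [-0.4, 0.1, -1.0]
width: 85.5
```

Run:
```python
from h import *
s=monitor.sense();print(s['tcp_pos'],s['force'],s['width'])
a=grab('wrist','wrist7.png');b=grab('scene','scene7.png')
b=cv2.resize(b[150:270,150:350],None,fx=4,fy=4,interpolation=cv2.INTER_CUBIC)
cv2.imwrite('pics/s7c.png',b[:,:,::-1])
Rt=cv2.Rodrigues(s['orientation'])[0]
p=np.array([536,-208,0])-np.array([-.936,.352,0])*40
print(Rt.T@(np.array([p[0],p[1],s['tcp_pos'][2]])-s['tcp_pos']))
```

```text
[482.69701915 -63.18193008 194.2669093 ] [-0.44729063  0.09248158 -0.99356795] 85.52187106058517
[-140.87113505 -116.78236985    0.29428087]
```

View pics/s7c.png

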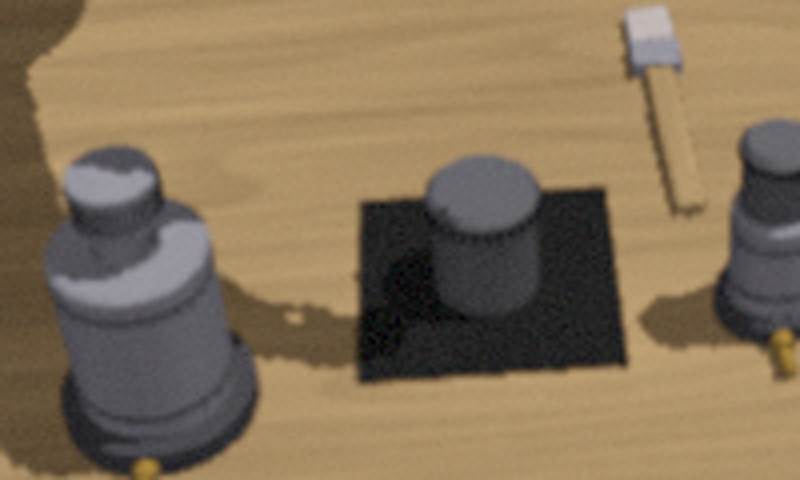

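View pics/wrist7.png

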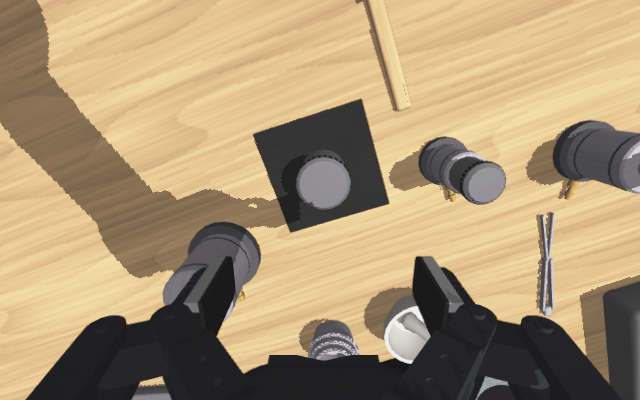

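The cap stands upright on the mat, with its top at about (323,184) in the wrist picture. Next I'll move over to view the plunger head.

Request:
step_arm(
  rows=[
    [1,-0.008,-0.007,-0.003,0],
    [1,-0.022,-0.018,-0.008,0],
    [1,-0.04,-0.033,-0.01,0],
    [1,-0.058,-0.048,-0.01,0],
    [1,-0.076,-0.063,-0.01,0],
    [1,-0.094,-0.078,-0.01,0],
    [1,-0.112,-0.093,-0.01,0],
    [1,-0.126,-0.104,-0.01,0],
    [1,-0.136,-0.113,-0.01,0],
    [1,-0.141,-0.117,-0.01,0],
    [1,-0.141,-0.117,-0.01,0],
    [1,-0.141,-0.117,-0.01,0],
    [1,-0.141,-0.117,-0.01,0],
  ],
)

```text
time: 11.32
tcp_pos: [572.6, -221.1, 202.4]
orientation: [-0.56, -3.09, -0.002]
force: [-0.5, -0.2, -0.3]
width: 85.6
```

Run:
```python
from h import *
import pickle
s=monitor.sense();print(s['tcp_pos'],s['force'],s['width'])
pickle.dump((s,cam('wrist')),open('w8.pkl','wb'))
a=grab('wrist','wrist8.png');print(proj('w',[[536,-208,132],[536,-208,94],[536,-208,14]],pickle.load(open('w8.pkl','rb'))[1]))
b=cv2.resize(a[85:195,270:380],None,fx=5.4,fy=5.4,interpolation=cv2.INTER_CUBIC)
cv2.imwrite('pics/w8c.png',b[:,:,::-1])
```

```text
[ 572.56388417 -221.05734382  202.42263866] [-0.5313671  -0.15541609 -0.28275068] 85.5724410133772
[[322.97073516 157.18318772]
 [322.91130232 148.3529885 ]
 [322.82911825 136.14275129]]
```

View pics/w8c.png

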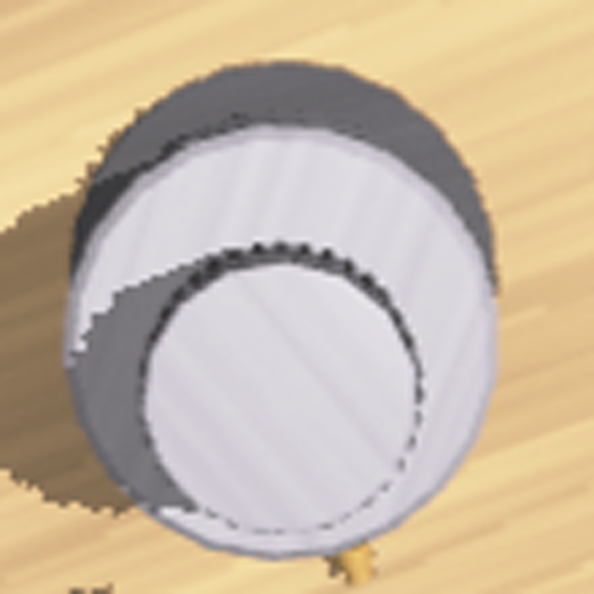

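Run:
```python
from h import *
import pickle
s,ci=pickle.load(open('w8.pkl','rb'))
W=lambda x,y:(270+(x+.5)/5.4-.5,85+(y+.5)/5.4-.5)
h=onz('w',*W(282.5,397),132,ci);d=onz('w',*W(281.5,339.5),94,ci)
Rt=cv2.Rodrigues(s['orientation'])[0]
for p in(h,d):print(p,(Rt.T@(np.array([p[0],p[1],s['tcp_pos'][2]])-s['tcp_pos'])).round(1))
print(Rt[:,2])
```

```text
[ 536.34729226 -208.91536391  132.        ] [38.2 -1.3  0.1]
[ 534.99067537 -208.64349304   94.        ] [39.5 -1.6  0.1]
[-0.00120547  0.00128013 -0.99999845]
```

Request:
step_arm(
  rows=[
    [1,0.01,-0.0005,0,0],
    [1,0.024,-0.001,0.002,0],
    [1,0.035,-0.0015,0.01,0],
    [1,0.0385,-0.0015,0.022,0],
    [1,0.0385,-0.0015,0.04,0],
    [1,0.0385,-0.0015,0.058,0],
    [1,0.0385,-0.0015,0.074,0],
    [1,0.0385,-0.0015,0.087,0],
    [1,0.0385,-0.0015,0.096,0],
    [1,0.0385,-0.0015,0.1,0],
    [1,0.0385,-0.0015,0.101,0],
    [1,0.0385,-0.0015,0.101,0],
    [1,0.0385,-0.0015,0.101,0],
  ],
)

```text
time: 12.45
tcp_pos: [537.0, -210.2, 102.6]
orientation: [0.562, 3.089, -0.0]
force: [0.6, 0.1, 1.0]
width: 85.5
```

Run:
```python
from h import *
s=monitor.sense();print(s['tcp_pos'],s['force'],s['width'])
a=grab('wrist','wrist9.png')
b=cv2.resize(a[130:400,160:490],None,fx=2.2,fy=2.2,interpolation=cv2.INTER_CUBIC)
cv2.imwrite('pics/w9c.png',b[:,:,::-1])
for p in ([536.3,-208.9],[535,-208.6]):print((cv2.Rodrigues(s['orientation'])[0].T@(np.array(p+[s['tcp_pos'][2]])-s['tcp_pos'])).round(1))
print(proj('wrist',[[536.3,-208.9,132]]))
```

```text
[ 536.95505669 -210.24080779  102.62541236] [0.57238644 0.07225949 0.99378207] 85.46630026113434
[ 1.1  1.  -0. ]
[ 2.4  0.8 -0. ]
[[327.3079819  289.55814011]]
```

View pics/w9c.png

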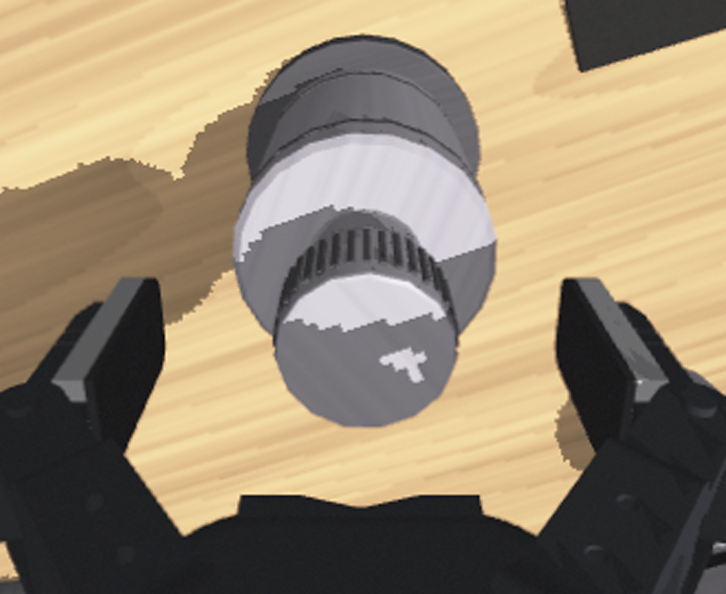

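Request:
step_arm(
  rows=[
    [1,0.0015,0.001,0.001,0],
    [1,0.0015,0.001,0.001,0],
    [0.8,0.0015,0.001,0.001,0],
    [0.6,0.0015,0.001,0.001,0],
    [0.55,0.0015,0.001,0.001,0],
    [0.5,0.0015,0.001,0.001,0],
    [0.48,0.0015,0.001,0.001,0],
    [0.46,0.0015,0.001,0.001,0],
  ],
  force=30,
)

```text
time: 13.17
tcp_pos: [535.3, -208.7, 100.8]
orientation: [-0.562, -3.091, 0.0]
force: [1.1, -0.4, 1.0]
width: 39.5
```

Run:
```python
from h import *
s=monitor.sense();print(s['tcp_pos'],s['force'],s['width'])
a=grab('wrist','wrist10.png')
b=cv2.resize(a[130:400,160:490],None,fx=2.2,fy=2.2,interpolation=cv2.INTER_CUBIC)
cv2.imwrite('pics/w10c.png',b[:,:,::-1])
```

```text
[ 535.34802156 -208.65419249  100.78523736] [ 1.10677348 -0.36615621  0.95886247] 39.48028215998986
```

View pics/w10c.png

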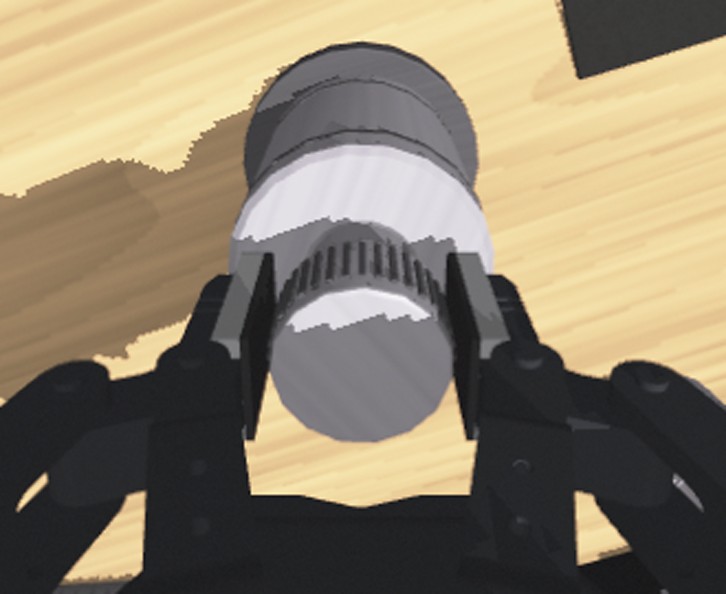

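Request:
step_arm(
  rows=[
    [0.44,0,0,0,0],
    [0.42,0,0,0,0],
    [0.4,0,0,0,0],
    [0.38,0,0,0,0],
    [0.3,0,0,0,0],
    [0.3,0,0,0,0],
    [0.3,0,0,0,0],
  ],
  force=30,
)

```text
time: 13.8
tcp_pos: [535.4, -208.6, 100.9]
orientation: [0.562, 3.091, -0.0]
force: [-0.1, 0.4, 1.6]
width: 35.1
```

Request:
step_arm(
  rows=[
    [0.25,0,0,0,0],
    [0.25,0,0,0,0],
    [0.25,0,0,0,0],
    [0.25,0,0,0,0],
  ],
  force=60,
)

```text
time: 14.13
tcp_pos: [535.5, -208.6, 101.1]
orientation: [0.562, 3.091, -0.0]
force: [-0.9, 0.9, 2.7]
width: 34.4
```

Run:
```python
from h import *
s=monitor.sense();print(s['tcp_pos'],s['force'],s['wrist_torque'],s['width'])
```

```text
[ 535.47121315 -208.63961571  101.07199224] [-0.94967264  0.92299639  2.70245424] [0.08695749 0.14426103 0.03039293] 34.3870397279068
```

Gripped with little side force. I'll start with a slow 8 mm lift and check for binding.

Request:
step_arm(
  rows=[
    [0.25,0,0,-0.001,0],
    [0.25,0,0,-0.0025,0],
    [0.25,0,0,-0.0045,0],
    [0.25,0,0,-0.0065,0],
    [0.25,0,0,-0.008,0],
    [0.25,0,0,-0.008,0],
    [0.25,0,0,-0.008,0],
  ],
)

```text
time: 14.72
tcp_pos: [534.9, -208.6, 108.7]
orientation: [-0.562, -3.09, 0.0]
force: [0.0, 0.3, -3.6]
width: 34.7
```

Run:
```python
from h import *
s=monitor.sense();print(s['tcp_pos'],s['force'],s['wrist_torque'],s['width'])
```

```text
[ 534.9033624  -208.63242864  108.71782587] [ 0.04704249  0.27862901 -3.62016043] [-0.00998421 -0.00662357 -0.04788391] 34.70963671560527
```

Request:
step_arm(
  rows=[
    [0.25,0,0,-0.001,0],
    [0.25,0,0,-0.003,0],
    [0.25,0,0,-0.0055,0],
    [0.25,0,0,-0.008,0],
    [0.25,0,0,-0.0105,0],
    [0.25,0,0,-0.013,0],
    [0.25,0,0,-0.0155,0],
    [0.25,0,0,-0.018,0],
    [0.25,0,0,-0.0205,0],
    [0.25,0,0,-0.023,0],
    [0.25,0,0,-0.025,0],
    [0.25,0,0,-0.0265,0],
    [0.25,0,0,-0.0273,0],
    [0.25,0,0,-0.0273,0],
    [0.25,0,0,-0.0273,0],
    [0.25,0,0,-0.0273,0],
  ],
)

```text
time: 16.05
tcp_pos: [535.2, -208.6, 136.0]
orientation: [-0.562, -3.091, -0.0]
force: [0.2, -0.0, -5.5]
width: 34.6
```

Run:
```python
from h import *
s=monitor.sense();print(s['time'],s['tcp_pos'],s['force'],s['wrist_torque'],s['width'])
a=grab('wrist','wrist11.png');b=grab('scene','scene11.png')
grab('top','top11.png')
b=cv2.resize(b[130:280,150:350],None,fx=4,fy=4,interpolation=cv2.INTER_CUBIC)
cv2.imwrite('pics/s11c.png',b[:,:,::-1])
print(proj('scene',[[535.5,-208.5,94],[535.5,-208.5,145],[535.5,-208.5,167]]))
```

```text
16.05 [ 535.21850059 -208.5976236   135.97552788] [ 0.19161552 -0.028506   -5.4677446 ] [0.00977462 0.01950653 0.03424832] 34.62800463015842
[[181.17674153 210.28459641]
 [175.44633904 185.78793076]
 [172.83216053 174.49885099]]
```

View pics/s11c.png

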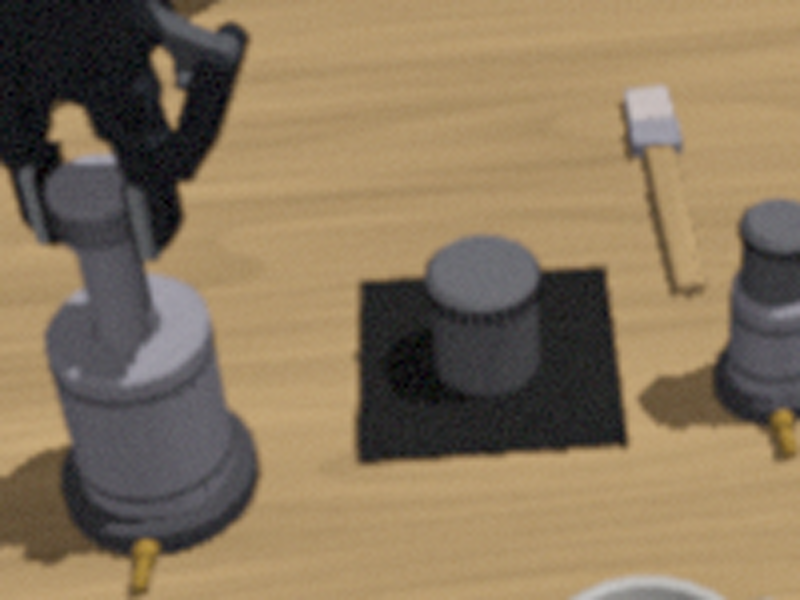

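View pics/wrist11.png

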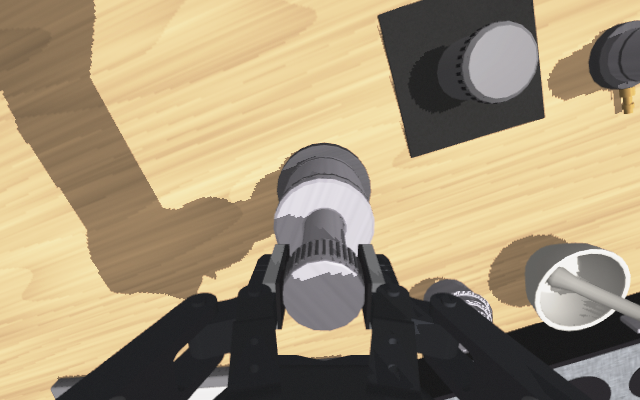

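View pics/top11.png

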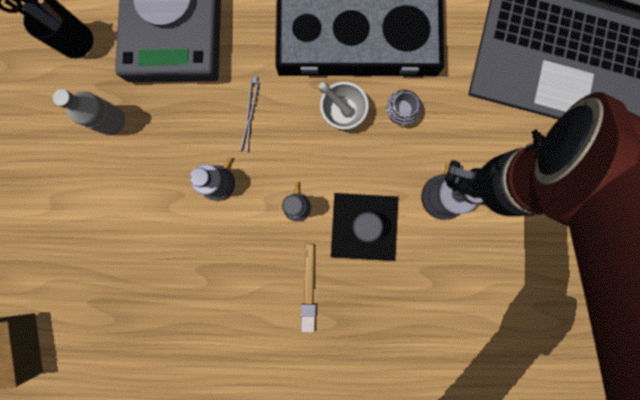

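Run:
```python
from h import *
for n,boxes in(('scene',dict(die=(160,215,225,280),brush=(300,150,330,205),dies=(328,180,360,245),diem=(408,180,450,255),cups=(212,288,265,340),mortar=(280,270,350,330),tw=(405,258,436,338))),('top',dict(die=(418,160,446,222),diem=(185,155,240,205),cups=(384,86,426,130)))):
    a=cv2.imread(f'pics/{n}0.png',0).astype(np.float32);b=cv2.imread(f'pics/{n}11.png',0).astype(np.float32)
    for k,(x0,y0,x1,y1) in boxes.items():
        s,_=cv2.phaseCorrelate(a[y0:y1,x0:x1].copy(),b[y0:y1,x0:x1].copy(),cv2.createHanningWindow((x1-x0,y1-y0),cv2.CV_32F));print(n,k,np.round(s,2))
a=cv2.imread('pics/scene7.png',0);b=cv2.imread('pics/scene11.png')
c=np.hstack([cv2.imread('pics/scene7.png')[160:280,150:220],b[160:280,150:220]])
cv2.imwrite('pics/cmp.png',cv2.resize(c,None,fx=4.8,fy=4.8,interpolation=cv2.INTER_CUBIC))
s=monitor.sense();print(s['tcp_pos'],s['force'],s['width'],s['qvel'])
```

```text
scene die [-0.03 -0.07]
scene brush [ 0.08 -0.03]
scene dies [-0.06 -0.06]
scene diem [0.61 0.44]
scene cups [-0.04 -0.08]
scene mortar [-0.03  0.04]
scene tw [-0.07 -0.11]
top die [0.05 0.1 ]
top diem [-0.07  0.04]
top cups [0.62 0.43]
[ 535.25378329 -208.62149895  135.99002029] [ 0.30873836 -0.23873264 -4.0327751 ] 34.46700576449036 [-1.73238063e-03  5.20940727e-04  2.80416411e-05  5.21260395e-04
 -7.50887733e-04 -1.01695108e-03 -5.98618116e-04]
```

View pics/cmp.png

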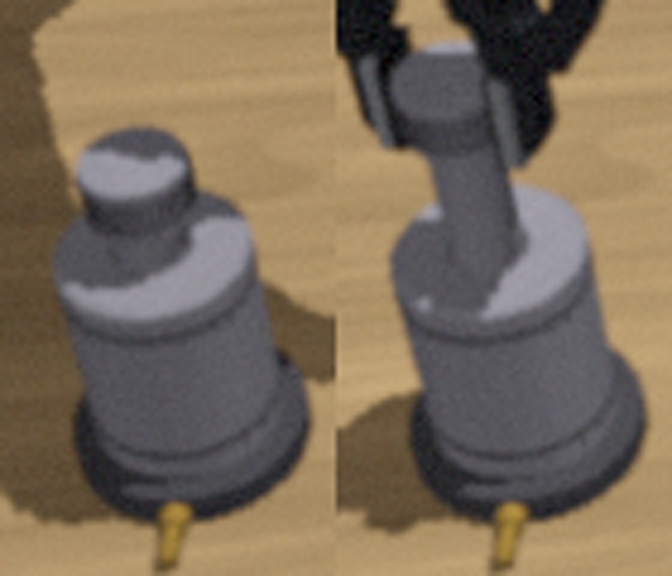

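The die hasn't moved, and the head has risen about 17.7 px, against about 17.5 px expected for 35 mm. I'm handing in.

Run:
```python
from h import *
r.hand_in()
s=monitor.sense();print(s['time'],s['tcp_pos'],s['force'],s['width'])
```

```text
the job is handed in; nothing more can be done
the job is handed in; nothing more can be done
```

The job is handed in, finished about 16 s into the 54 s allowed. The dust cap stands open side down near the middle of the mat, set down with light contact (about 6.5 N) before release. The plunger is held by its head, drawn up about 35 mm, with the gripper closed on it at 60 N.

**Lift:** the tool rose 34.9 mm. The scene picture showed the head rising about 17.7 px, against about 17.5 px expected for 35 mm.

**Binding:** side force stayed under 0.5 N at both readings taken after the lift began. The vertical load of about 4–5.5 N matches the plunger's own weight, so I saw no sign of binding.

**Die and other things:** the before-and-after pictures showed the large die shifted by 0.1 px or less.
- The other things showed about 0.1 px or less, apart from two readings of about 0.7 px that disagreed with the second camera.
- Those were die_m in the scene view and the cups in the top view. The other camera showed each shifted by less than 0.1 px, so I took both as image-matching artefacts.

I could not read the state after handing in, so the final one-second hold was not checked.

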